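# Unpack a pillar candle for the banquet table

### The arm

A 7-joint arm with a two-finger parallel gripper is mounted at the origin on the work surface. World frame = base frame: x ahead of the robot, y to its left, z up, the work surface at z = 0. Lengths are in m, angles in rad, forces in N, time in s.
With the tool pointing down it reaches from about 0.425 to 0.8 m from the base axis. Payload 8.3 kg.
Tool frame: the origin (TCP) lies midway between the tips of the shut fingers; the grasp point (between the pads) lies 19 mm behind it; z points along the fingers, y is the direction in which the jaws open and shut (so a half turn about z gives the same grasp; the last joint's range is limited). The gripper opens to 85 mm and grips with 20 to 120 N. Pads are 22 mm wide; open, the fingers measure 114 mm over their backs; the gripper's body (76 mm by 85 mm) begins 54 mm behind the grasp point. The pads swing forward as they close: fully open they stand 13 mm farther back than shut.
Start: joints at [-0.063, 0.383, 0.016, 1.37, -0.006, 1.388, -0.046], TCP at [0.625, 0, 0.202] pointing down, gripper open.
Joint ranges: [-2.95, 2.95], [-0.25, 2.06], [-1.52, 1.56], [0.18, 2.33], [-1.44, 4.58], [0.02, 2.06], [-3.01, 3.01]. Speed limits (rad/s): [2.39, 2.39, 3.01, 3.01, 3.14, 3.14, 3.14].

### API

Orientations are given as a unit quaternion [x, y, z, w].
In Python, from bench import robot, vision, job gives the robot as it stands.
- The arm moves only by the tool apply_moves, never from a script. Its argument "steps" is a list of rows, each a list of 4 numbers: the shift along the world's x, y, z in mm, then the turn about the world's z in rad. A call has 1 to 5 rows; each row shifts and turns the commanded pose from where the row before left it; what a row does not reach is not made up. A row lasts 1/10 s, in which the tool goes at most 50 mm and 8.59 degrees, less where a joint would pass 70% of its speed; a pose out of reach is approached as far as the arm can. A call with a gripper value outside its range is refused whole. "jaw" is the opening, from 0 (shut) to 1 (fully open), set as the call begins (left out, the last holds). The fingers move at their own pace and stop on an object; the grip force is fixed at half the most. Time passes only in rows, so rows that do not move let the fingers close. It gives the time, the measured TCP pose, the force and the opening at its end, in the units of the state.
- robot.get_obs(): the state, without advancing time (a new reading comes with each control period).
- vision.snapshot(name): name is "scene" or "side" or "wrist"; returns the picture (384x512x3 uint8, blue, green, red); there is no depth.
- vision.camera_model(name): a dict with "vertical_fov" (degrees; the focal length in pixels is half the picture's height over the tangent of half this angle, whatever the lens; pixels are square), "cx", "cy" (the principal point, pixels), "xyz" and "rotation" of the camera in the world; the wrist camera has in their place "hand_eye" (4x4, takes a point from camera to tool coordinates, whose origin is the TCP and whose axes are the flange's). Camera axes: x right, y down, z forward; pixel columns grow to the right and rows downward; lengths in m; the calibration is good to about 2 mm. A picture is of the moment at which its call begins: read the wrist's pose just before it. camera_model takes no time and is no camera call.
- job.finish_job(): hands the job in, once; it reports no verdict.
The state is a dict: "time": time; "joint_pos": joint angles; "joint_vel": joint speeds; "effort": joint torques, N m; "ee_pos": TCP position; "tcp_rot": TCP orientation; "ft_force": force on the tool from outside, world axes, zero at the start; "ft_torque": the same for the moment, N m; "gripper_width": finger opening in m.
Only numpy, scipy, OpenCV 4.12 (cv2) and the standard library are available. Lean on these libraries where they do the work, as an engineer would, in place of code of your own. Each camera call takes 0.05 s, during which the arm holds its last target.

### The job

Swing both end flaps of the brown carton open and fold them well back, then lift the orange pillar candle out and stand it upright on the round brass plate on the dark serving board. Do not drop it, and leave the jar, the short candle and the wine glass where they are.

Things in the scene. Friction and masses are not known exactly. Their poses are not given: they have to be found in the camera images.
- carton: Brown cardboard carton fixed to the table, 150 mm along its x, 200 mm along its y, 120 mm high, walls and floor 5 mm. Origin at the centre of its underside, z up; the rim is at z = 120 mm. The two end flaps are hinged on the rims at y = +100 mm (flap a) and y = -100 mm (flap b). Two narrow side flaps already hang down outside the x = +-75 mm walls, reaching 14 mm out from them
- flap_a (a joint): Angle in rad of flap a: stiff card 138 mm wide (along carton x), 76 mm long from hinge to free edge, 4 mm thick, hinged along carton x on the rim at carton y = +100 mm. 0 = closed (flat, reaching towards the carton's middle), 1.57 = straight up, 2.7 = stop, folded back outwards. Light friction holds it wherever it is left; it starts ajar at 0.4 to 0.85
- flap_b (a joint): The same for flap b, hinged on the rim at carton y = -100 mm. Between the two ajar free edges there is an opening of 60 to 100 mm. Push each free edge along its hinge arc (up and outwards): a plain level push jams
- flap_a_edge (a point): Middle of the free edge of flap a
- flap_b_edge (a point): Middle of the free edge of flap b
- candle: Orange wax pillar candle, upright cylinder 50 mm across, 105 mm tall, 0.14 to 0.28 kg, standing loose on the carton's floor near its middle (top 10 mm below the rim). Origin at the centre of its foot, z up along it
- plate (a point): Centre of the top face of a round brass plate, 90 mm across, 5 mm thick, fixed on the dark wooden serving board near one end; its top is 27 mm above the table. x points along the board to the end where the jar and short candle stand, z up. The board is 290 x 170 x 22 mm and fixed
- jar: Bystander: amber jar with black cap, 62 mm across, 85 mm tall, on the board about 170 mm from the plate's centre. Origin at the centre of its foot
- stub: Bystander: short cream candle, 60 mm across, 65 mm tall, on the board beside the jar. Origin at the centre of its foot
- glass: Bystander: wine glass, 68 mm across, 170 mm tall, standing on the table beyond the work. Origin at the centre of its foot

How it is judged:
On the way, in this order (a step that is already met when the one before it is completed fails the run):
1. both end flaps are folded back past 2.0 rad (115 degrees from closed) while the candle still stands in the carton (value of joint each of flap_a, flap_b above 2 rad and z of candle in the frame of carton below 0.03 m), for 0.2 s.
2. the candle is lifted out: its foot is above the carton's rim (over 125 mm above the table) (height (world z) of candle above 0.125 m), for 0.1 s.
At the end, for the whole second after the job is handed in: The candle stands upright (within 4 degrees) and still on the brass plate, its axis within 18 mm of the plate's centre so that none of it overhangs, let go of; both flaps are still folded back past 2.0 rad (115 degrees) (horizontal distance between candle and plate below 0.018 m and z of candle in the frame of plate between -0.004 and 0.004 m and angle between candle's own z axis and vertical below 0.08 rad and linear speed of candle below 0.02 m/s and contact force between candle and the arm below 0.1 N and contact force between candle and the fingers below 0.1 N and value of joint each of flap_a, flap_b above 2 rad); the robot touches nothing.
It fails at once if the candle is tipped more than 35 degrees (angle between candle's own z axis and vertical above 0.61 rad).
It fails at once if the candle is dropped: out of the fingers with its foot more than 15 mm above the plate's height (42 mm above the table), anywhere (height (world z) of candle above 0.042 m and contact force between candle and the fingers below 0.05 N).
It fails at once if the jar, the short candle or the wine glass is moved more than 20 mm or tipped more than 20 degrees (distance of any of jar, stub, glass from where it was at the start of the episode above 0.02 m or angle between any of jar, stub, glass's own z axis and vertical above 0.35 rad).
It also fails if it takes over 69 s, if anything falls off the work surface, if the arm or the gripper's body presses on something with over 40 N, if the wrist force passes 120 N, or if a joint passes its speed limit or range.

## Working session

There is one attempt and no reset: what is moved stays moved. The work goes in short steps, Python scripts to look and compute and a tool call to move; the robot and the scene stay as the last step left them, time stands still between calls to the robot, and variables do not carry over. Pictures are saved under pics/ and viewed, and the job is handed in when it is done.

Besides the shell and the picture viewer there is one more tool, called as name(argument=value, ...), one argument or row to a line, values as JSON. apply_moves: Moves the arm, as the interface text tells. Its arguments: {"type":"object","properties":{"steps":{"type":"array","items":{"type":"array","items":{"type":"number"}}},"jaw":{"type":"number"}},"required":["steps"]}

```bash
mkdir -p pics; ls; python3 - <<'E'
from bench import robot, vision, job
import cv2
for n in ("scene","side","wrist"):
    o=robot.get_obs(); im=vision.snapshot(n); cv2.imwrite(f"pics/{n}0.png",im)
    m=vision.camera_model(n); print(n,m)
print(o)
E
```

```text
pics
scene {'vertical_fov': 55.01855774016906, 'cx': 253.88420138233997, 'cy': 190.25526623683254, 'xyz': array([0.99339564, 0.53790534, 0.92827128]), 'rotation': array([ 0.24975139,  0.9151405 , -0.30333429, -0.09016882])}
side {'vertical_fov': 54.03050833952053, 'cx': 263.029184779613, 'cy': 184.88001239654773, 'xyz': array([ 0.38742075, -0.60370092,  0.62730368]), 'rotation': array([ 0.88453762, -0.16847852,  0.08296819, -0.42699469])}
wrist {'vertical_fov': 66.09232426440579, 'cx': 256.1094804187698, 'cy': 192.55331611015055, 'hand_eye': array([[ 7.93316573e-06, -9.60245401e-01, -2.79157250e-01,
         7.17417945e-02],
       [ 9.99999957e-01,  8.93984032e-05, -2.79094453e-04,
         4.31568685e-04],
       [ 2.92955377e-04, -2.79157236e-01,  9.60245360e-01,
        -1.70818844e-01],
       [ 0.00000000e+00,  0.00000000e+00,  0.00000000e+00,
         1.00000000e+00]])}
{'time': 0.1, 'joint_pos': array([-0.06286689,  0.38419453,  0.01637646,  1.371041  , -0.00628768,
        1.38819224, -0.04649613]), 'joint_vel': array([-0.00057819, -0.00100281,  0.0001786 , -0.0023873 ,  0.00221241,
       -0.00050292,  0.00070396]), 'effort': array([ 2.42329334e-03, -6.29131508e+01,  8.47312063e-01, -3.72759247e+01,
        1.67792483e-02,  1.04569664e-02,  7.96114705e-05]), 'ee_pos': array([6.24500117e-01, 1.10359827e-05, 2.01557358e-01]), 'tcp_rot': array([ 7.07094074e-01,  7.07118924e-01, -6.45201635e-04, -6.17044035e-04]), 'ft_force': array([ 0.81827974,  0.57325431, -0.73683381]), 'ft_torque': array([-0.05331432, -0.02882071,  0.01274614]), 'gripper_width': 0.0854962846825938}
```

View pics/scene0.png

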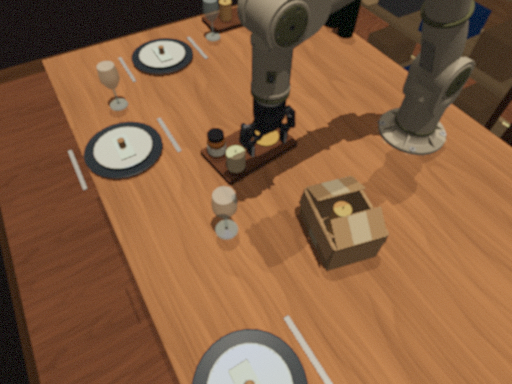

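View pics/side0.png

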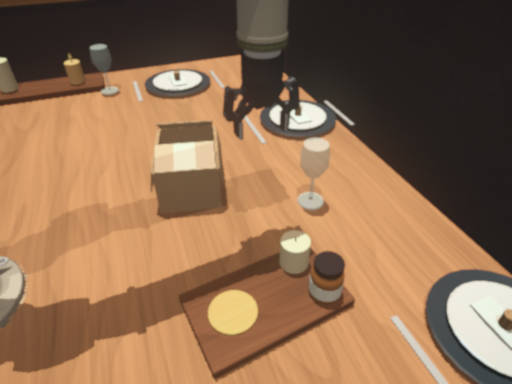

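View pics/wrist0.png

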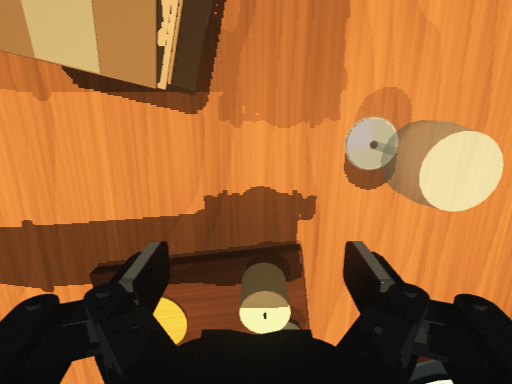

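```bash
cat > h.py <<'E'
import numpy as np, cv2
from scipy.spatial.transform import Rotation as R
from scipy.optimize import least_squares
from bench import robot, vision, job
def K(m):
    f=192/np.tan(np.radians(m['vertical_fov'])/2); return f,m['cx'],m['cy']
def pose(n,obs=None):
    m=vision.camera_model(n)
    if n=='wrist':
        T=np.eye(4);T[:3,:3]=R.from_quat(obs['tcp_rot']).as_matrix();T[:3,3]=obs['ee_pos']
        T=T@m['hand_eye'];return m,T[:3,:3],T[:3,3]
    return m,R.from_quat(m['rotation']).as_matrix(),np.array(m['xyz'])
def ray(n,u,v,obs=None):
    m,Rm,t=pose(n,obs);f,cx,cy=K(m)
    d=Rm@np.array([(u-cx)/f,(v-cy)/f,1]);return t,d
def atz(n,u,v,z,obs=None):
    t,d=ray(n,u,v,obs);return t+d*(z-t[2])/d[2]
def proj(n,P,obs=None):
    m,Rm,t=pose(n,obs);f,cx,cy=K(m)
    q=(np.atleast_2d(P)-t)@Rm;return np.c_[q[:,0]/q[:,2]*f+cx,q[:,1]/q[:,2]*f+cy]
def crop(name,out,x0,y0,x1,y1,s):
    im=cv2.imread(name)[y0:y1,x0:x1];cv2.imwrite(out,cv2.resize(im,None,fx=s,fy=s,interpolation=cv2.INTER_CUBIC))
E
python3 - <<'E'
from h import *
crop('pics/scene0.png','pics/sc1.png',290,165,400,275,5)
crop('pics/side0.png','pics/sd1.png',140,110,240,220,5)
crop('pics/side0.png','pics/sd2.png',170,130,370,370,2.5)
print(proj('scene',[[0.6,0,0],[0.6,.3,0],[.4,.3,0]]),proj('side',[[0.6,0,0],[0.6,.3,0],[.4,.3,0]]))
E
```

```text
[[270.05688075 198.99413507]
 [329.84406265 277.7093398 ]
 [385.50401306 244.22645878]] [[251.64061716 224.53270042]
 [216.304683   157.7960164 ]
 [147.11216001 172.57956191]]
```

View pics/sc1.png

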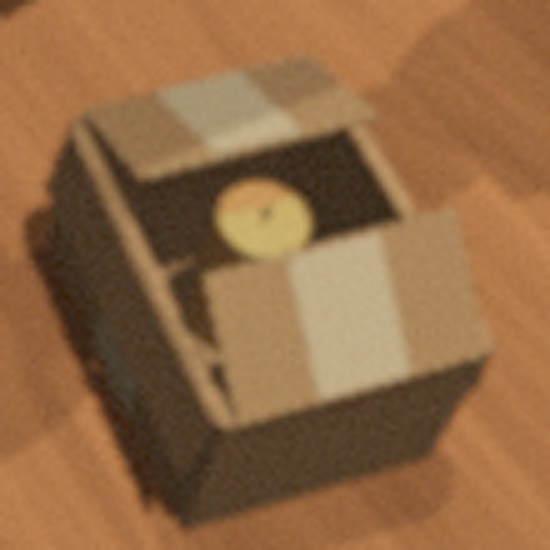

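View pics/sd1.png

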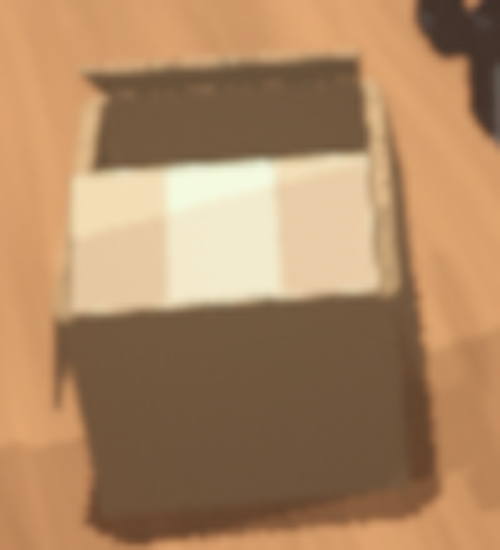

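View pics/sd2.png

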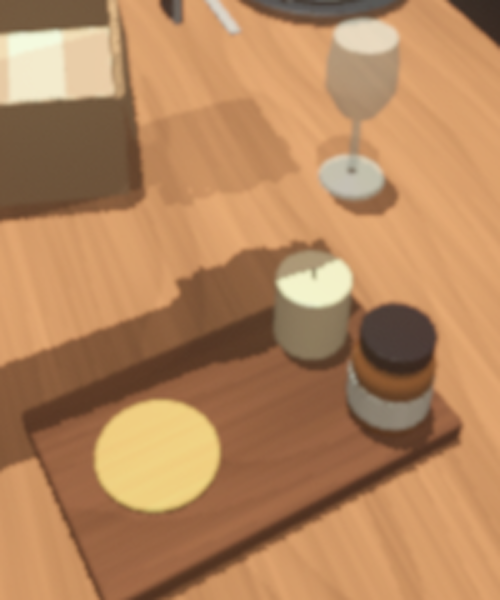

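```bash
cat > fit.py <<'E'
from h import *
sc=lambda x,y:(290+x/5,165+y/5); sd=lambda x,y:(140+x/5,110+y/5)
def flap(s,th,t): # s=+1/-1 ; t lateral ; r
    return lambda r: np.array([t, s*(0.1-r*np.cos(th)), 0.12+r*np.sin(th)])
def W(p,q):
    c,s_=np.cos(p[2]),np.sin(p[2]);return np.array([p[0]+c*q[0]-s_*q[1],p[1]+s_*q[0]+c*q[1],q[2]])
# carton y ~ world +y ; x=+ right? 
L=.069
obsn=[('scene',sc(208,268),(1,'F',1)),('scene',sc(455,210),(1,'F',-1)),
('scene',sc(143,180),(-1,'F',1)),('scene',sc(375,115),(-1,'F',-1)),
('scene',sc(232,425),(1,'C',1)),('scene',sc(490,353),(1,'H',-1)),('scene',sc(80,122),(-1,'C',1)),('scene',sc(308,57),(-1,'H',-1)),
('side',sd(72,178),(-1,'F',-1)),('side',sd(368,155),(-1,'F',1)),('side',sd(385,294),(-1,'H',1)),('side',sd(66,315),(-1,'H',-1)),
('side',sd(88,75),(1,'F',-1)),('side',sd(357,58),(1,'F',1)),
('side',sd(100,518),(-1,'B',-1)),('side',sd(412,484),(-1,'B',1)),('scene',sc(188,522),(1,'B',1))]
def pt(p,k):
    s,t,x=k;th=p[3] if s==1 else p[4]
    q={'F':lambda:flap(s,th,x*L)(.076),'C':lambda:np.array([x*.075,s*.1,.12]),'H':lambda:np.array([x*L,s*.1,.12]),'B':lambda:np.array([x*.075,s*.1,0])}[t]()
    return W(p,q)
def res(p): return np.concatenate([proj(n,pt(p,k))[0]-uv for n,uv,k in obsn])
r=least_squares(res,[.55,.3,0,.6,.6],loss='soft_l1')
print(r.x);
for o,e in zip(obsn,res(r.x).reshape(-1,2)): print(o[0],o[2],e.round(1))
for k in[(1,'F',1),(1,'F',-1),(-1,'F',1),(-1,'F',-1)]:print(k,pt(r.x,k).round(3))
print('candle',atz('scene',*sc(264,217),.11))
s2=lambda x,y:(170+x/2.5,130+y/2.5)
print('plate',atz('side',*s2(158,455),.027))
print('stub',atz('side',*s2(313,279),.087),'jar',atz('side',*s2(397,335),.107),'glass foot',atz('side',*s2(351,177),.002),)
print('board',[atz('side',*s2(*c),.022).round(3) for c in[(28,420),(110,597),(458,430)]])
E
python3 fit.py
```

```text
[ 0.50005998  0.2007439  -0.22005267  0.64574354  0.4174325 ]
scene (1, 'F', 1) [-1.   1.4]
scene (1, 'F', -1) [-0.7 -1.1]
scene (-1, 'F', 1) [-0.7  0.3]
scene (-1, 'F', -1) [0.4 0.4]
scene (1, 'C', 1) [-0.8  0.7]
scene (1, 'H', -1) [-0.7 -0.6]
scene (-1, 'C', 1) [-2.1 -0.8]
scene (-1, 'H', -1) [-0.8 -0. ]
side (-1, 'F', -1) [-1.  -0.2]
side (-1, 'F', 1) [-1.  -0.4]
side (-1, 'H', 1) [-1.7 -0.8]
side (-1, 'H', -1) [0.5 0.5]
side (1, 'F', -1) [-3.4  0.1]
side (1, 'F', 1) [-0.8 -0.6]
side (-1, 'B', -1) [-0.1 -0.5]
side (-1, 'B', 1) [-1.1 -0. ]
scene (1, 'B', 1) [-0.4  2. ]
(1, 'F', 1) [0.576 0.224 0.166]
(1, 'F', -1) [0.441 0.254 0.166]
(-1, 'F', 1) [0.561 0.156 0.151]
(-1, 'F', -1) [0.426 0.186 0.151]
candle [0.49419884 0.1885108  0.11      ]
plate [ 0.48247813 -0.22347498  0.027     ]
stub [ 0.63285476 -0.15880966  0.087     ] jar [ 0.65580165 -0.24513637  0.107     ] glass foot [0.76773535 0.02373112 0.002     ]
board [array([ 0.402, -0.156,  0.022]), array([ 0.423, -0.307,  0.022]), array([ 0.697, -0.282,  0.022])]
```

apply_moves(
  steps=[
    [-20, 32, 8, 0.14],
    [-20, 32, 8, 0.14],
    [-20, 32, 6, 0.14],
    [-20, 32, 0, 0.14],
    [-20, 32, 0, 0.14],
  ],
  jaw=0,
)

```text
time: 0.65
ee_pos: [0.524, 0.1612, 0.2245]
tcp_rot: [0.419, 0.908, -0.0, 0.0]
ft_force: [1.1, 0.6, -0.4]
gripper_width: 0.0122
```

apply_moves(
  steps=[
    [-12, 22, 0, 0.14],
    [-12, 22, 0, 0.14],
    [0, 0, 0, 0.14],
    [0, 0, 0, 0.14],
    [0, 0, 0, 0.09],
  ],
)

```text
time: 1.15
ee_pos: [0.5007, 0.2042, 0.2242]
tcp_rot: [0.107, 0.994, -0.0, -0.0]
ft_force: [-0.3, -0.2, -0.1]
gripper_width: -0.0001
```

```bash
python3 - <<'E'
from h import *
o=robot.get_obs();im=vision.snapshot('wrist');cv2.imwrite('pics/w1.png',im)
print(o['time'],o['ee_pos'],R.from_quat(o['tcp_rot']).as_matrix().round(3),o['gripper_width'],o['ft_force'])
import pickle;pickle.dump(o,open('o1.pkl','wb'))
im=vision.snapshot('scene');cv2.imwrite('pics/s1.png',im)
crop('pics/s1.png','pics/s1c.png',260,100,420,280,3.3)
E
```

```text
1.15 [0.50065717 0.20417053 0.224221  ] [[-0.977  0.213 -0.001]
 [ 0.213  0.977 -0.   ]
 [ 0.    -0.    -1.   ]] -0.0001493556660550392 [-0.25603496 -0.19738764 -0.09819501]
```

View pics/w1.png

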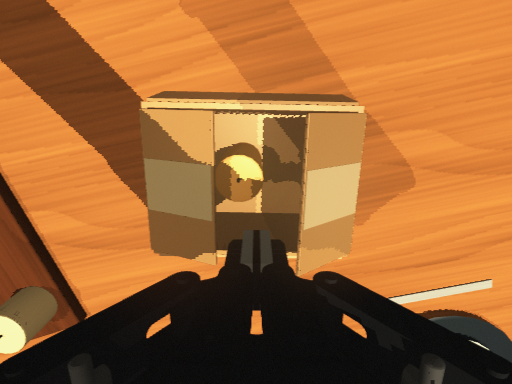

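View pics/s1c.png

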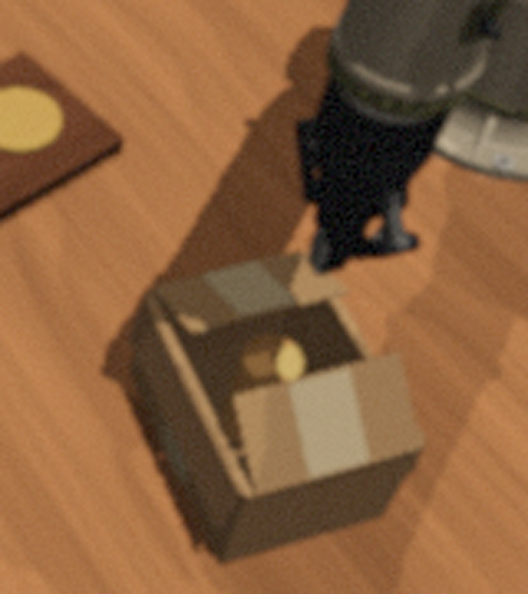

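```bash
cat > fit2.py <<'E'
import fit; from fit import *
import pickle;o=pickle.load(open('o1.pkl','rb'))
print('tcp in scene',proj('scene',o['ee_pos']),'wrist',proj('wrist',o['ee_pos'],o))
for k in[(1,'F',1),(1,'F',-1),(-1,'F',1),(-1,'F',-1),(1,'C',-1),(-1,'C',-1),(1,'H',1),(-1,'H',1)]:print(k,proj('wrist',pt(r.x,k),o).round(0))
wo=[((214,263),(-1,'F',1)),((213,111),(-1,'F',-1)),((303,270),(1,'F',1)),((308,112),(1,'F',-1)),((141,101),(-1,'C',-1)),((365,104),(1,'C',-1))]
def res2(p): return np.concatenate([res(p)]+[proj('wrist',pt(p,k),o)[0]-uv for uv,k in wo])
r2=least_squares(res2,r.x,loss='soft_l1');print(r2.x);print(res2(r2.x).reshape(-1,2).round(1)[-6:])
c=atz('wrist',240,180,.11,o);print('candle',c)
E
python3 fit2.py|tail -18
```

```text
board [array([ 0.402, -0.156,  0.022]), array([ 0.423, -0.307,  0.022]), array([ 0.697, -0.282,  0.022])]
tcp in scene [[354.59952665 187.61002261]] wrist [[254.63479554 225.0226942 ]]
(1, 'F', 1) [[295. 273.]]
(1, 'F', -1) [[303. 110.]]
(-1, 'F', 1) [[218. 264.]]
(-1, 'F', -1) [[213. 109.]]
(1, 'C', -1) [[364. 103.]]
(-1, 'C', -1) [[139. 101.]]
(1, 'H', 1) [[349. 249.]]
(-1, 'H', 1) [[154. 248.]]
[ 0.5006555   0.20117131 -0.22622725  0.68716303  0.43341288]
[[ 3.5  1.7]
 [ 0.2 -1.6]
 [-4.8  5.2]
 [-0.3 -1.2]
 [-0.4  0.2]
 [-0.1 -0.1]]
candle [0.49651696 0.18954819 0.11      ]
```

apply_moves(
  steps=[
    [0, 0, -42, 0],
    [0, 0, -42, 0],
    [2, 8, 0, 0],
    [2, 8, 0, 0],
    [0, 0, 0, 0],
  ],
)

```text
time: 1.75
ee_pos: [0.5062, 0.2228, 0.1431]
tcp_rot: [0.11, 0.994, 0.001, 0.001]
ft_force: [-0.2, 0.3, 0.5]
gripper_width: -0.0002
```

apply_moves(
  steps=[
    [2, 7, 0, 0],
    [1, 5, 4, 0],
    [1, 5, 5, 0],
    [0, 0, 0, 0],
  ],
)

```text
time: 2.15
ee_pos: [0.5096, 0.2385, 0.151]
tcp_rot: [0.11, 0.994, 0.001, 0.001]
ft_force: [-0.0, 0.1, 0.3]
gripper_width: -0.0
```

```bash
python3 - <<'E'
from h import *
o=robot.get_obs();print(o['ee_pos'],o['ft_force'])
cv2.imwrite('pics/w2.png',vision.snapshot('wrist'))
im=vision.snapshot('scene');cv2.imwrite('pics/s2.png',im)
crop('pics/s2.png','pics/s2c.png',260,100,420,280,3.3)
E
```

```text
[0.50957406 0.23848631 0.15099994] [-0.03252947  0.13880922  0.30122914]
```

View pics/w2.png

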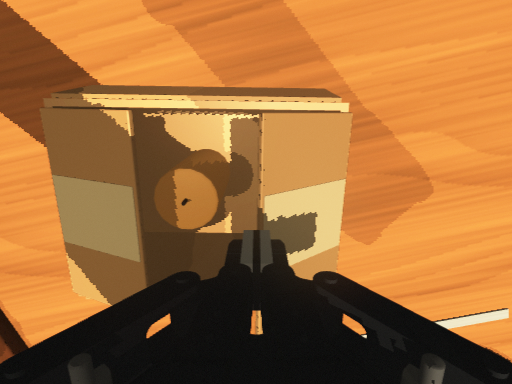

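View pics/s2c.png

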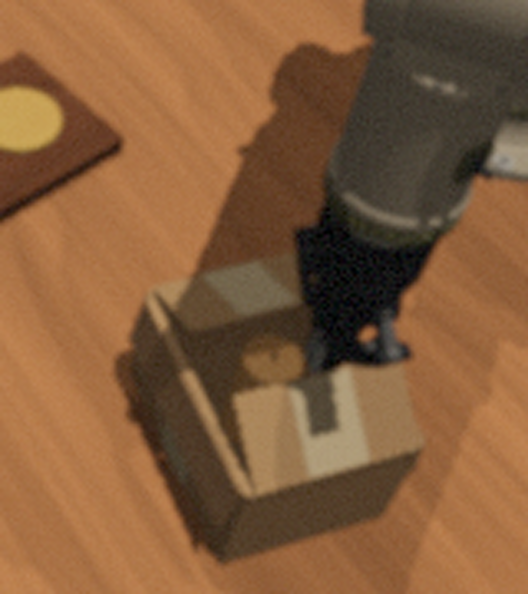

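apply_moves(
  steps=[
    [0, 0, -8, 0],
    [1, 5, 2, 0],
    [2, 6, 5, 0],
    [1, 5, 5, 0],
    [1, 6, 5, 0],
  ],
)

```text
time: 2.75
ee_pos: [0.5142, 0.2598, 0.1592]
tcp_rot: [0.11, 0.994, 0.0, 0.0]
ft_force: [1.1, -0.3, -0.4]
gripper_width: 0.0001
```

apply_moves(
  steps=[
    [1, 6, 4, 0],
    [2, 6, 4, 0],
    [1, 7, 3, 0],
    [2, 7, 3, 0],
    [0, 0, 0, 0],
  ],
)

```text
time: 3.25
ee_pos: [0.52, 0.2866, 0.1728]
tcp_rot: [0.109, 0.994, 0.0, 0.0]
ft_force: [0.5, 0.2, -0.0]
gripper_width: 0.0001
```

```bash
cat > look.py <<'E'
import sys
from h import *
n=sys.argv[1]
o=robot.get_obs();d=o['ee_pos'][:2]-[.5007,.2012];print(o['time'],o['ee_pos'],o['ft_force'],'carton xy',d@[.975,-.224],d@[.224,.975])
import pickle;pickle.dump(o,open(f'o{n}.pkl','wb'))
a=vision.snapshot('wrist');cv2.imwrite(f'pics/w{n}.png',a)
b=vision.snapshot('scene')[100:280,260:420]
b=cv2.resize(b,None,fx=384/180,fy=384/180,interpolation=cv2.INTER_CUBIC)
cv2.imwrite(f'pics/c{n}.png',np.hstack([a,b])[:, :800])
E
python3 look.py 3
```

```text
3.25 [0.51996738 0.28662656 0.17283772] [ 0.5063791   0.17589092 -0.02717894] carton xy -0.0003498526785814132 0.08760679383560499
```

View pics/c3.png

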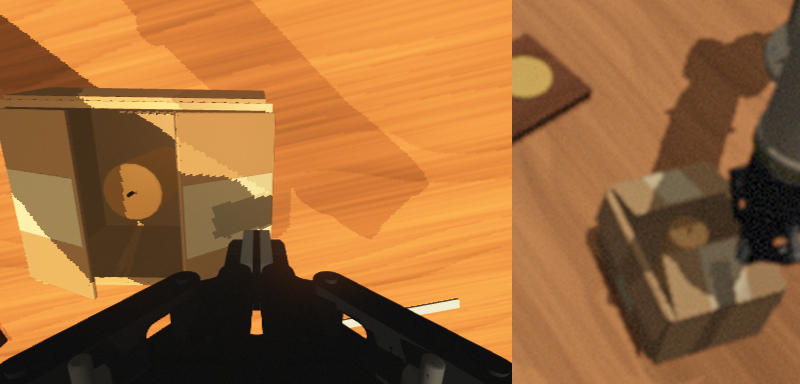

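```bash
python3 - <<'E'
from h import *
crop('pics/w3.png','pics/w3c.png',0,80,300,310,2.6)
crop('pics/w2.png','pics/w2c.png',120,80,380,300,3)
E
```

```text
(no output)
```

View pics/w3c.png

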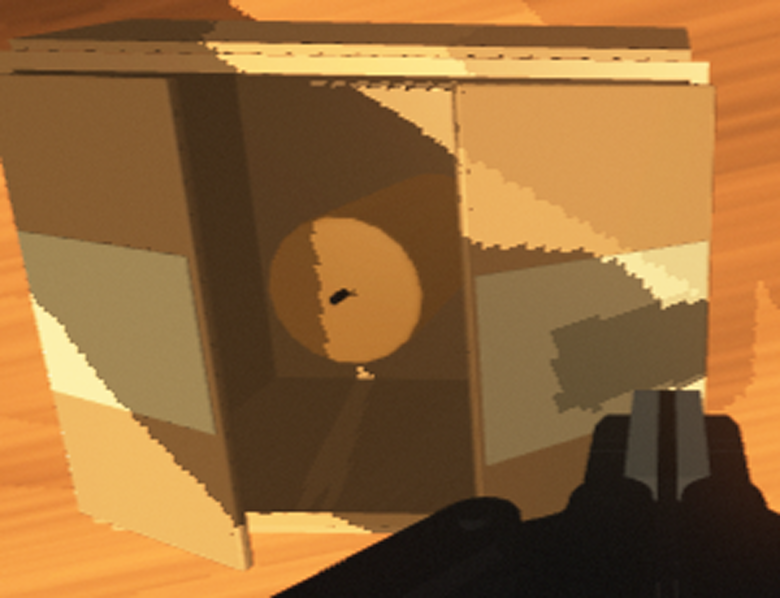

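View pics/w2c.png

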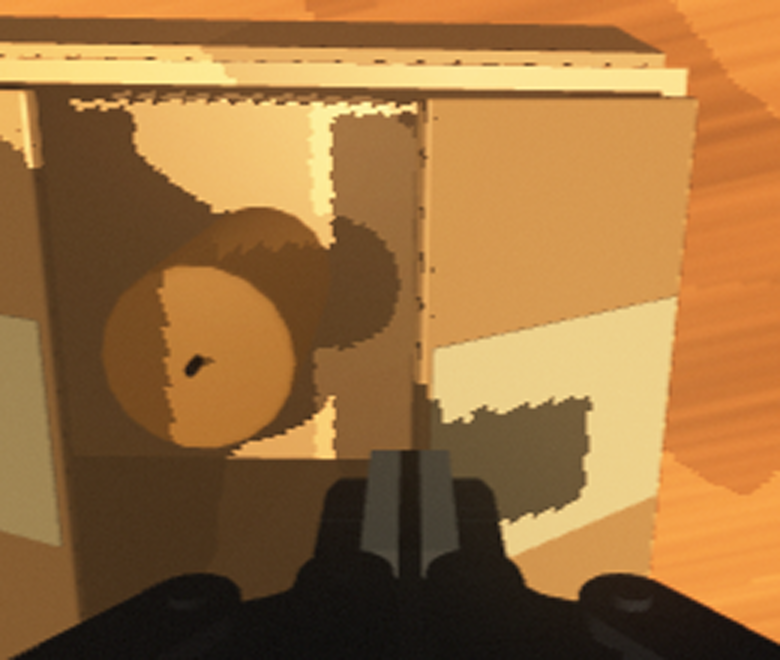

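```bash
cat > ang.py <<'E'
from fit2 import *
p0=r2.x.copy()
o3=pickle.load(open('o3.pkl','rb'))
for th in (0.3,.4,.5,.6,.7,.8):
    p=p0.copy();p[3]=th
    print(th,[proj('wrist',pt(p,(1,'F',x)),oo).round(0)[0] for oo in(o,o3) for x in(-1,1)],[proj('scene',pt(p,(1,'F',x))).round(0)[0] for x in (-1,1)])
print('hinge',proj('wrist',pt(p,(1,'H',-1)),o3),proj('wrist',o3['ee_pos'],o3))
E
python3 ang.py|tail -7
```

```text
0.3 [array([286., 110.]), array([280., 260.]), array([164., 109.]), array([178., 292.])] [array([375., 208.]), array([327., 221.])]
0.4 [array([290., 110.]), array([283., 264.]), array([164., 109.]), array([179., 297.])] [array([377., 207.]), array([328., 221.])]
0.5 [array([295., 110.]), array([288., 268.]), array([166., 110.]), array([181., 303.])] [array([378., 206.]), array([329., 220.])]
0.6 [array([301., 111.]), array([293., 272.]), array([170., 110.]), array([184., 309.])] [array([380., 206.]), array([330., 220.])]
0.7 [array([309., 111.]), array([299., 276.]), array([175., 110.]), array([189., 315.])] [array([381., 206.]), array([331., 220.])]
0.8 [array([317., 111.]), array([306., 279.]), array([182., 110.]), array([195., 320.])] [array([383., 207.]), array([332., 221.])]
hinge [[272.4423221  109.83532269]] [[254.63456484 225.02450307]]
```

```bash
cat >> ang.py <<'E'
print('w2')
o2=dict(o3);o2['ee_pos']=np.array([.50957,.23849,.151])
for th in (.6,.7,.8,.9,1.,1.1,1.2):
    p=p0.copy();p[3]=th;print(th,proj('wrist',pt(p,(1,'F',-1)),o2).round(1),proj('wrist',pt(p,(1,'F',0)),o2).round(1))
print(proj('wrist',pt(p,(1,'H',-1)),o2))
E
python3 ang.py|tail -8
```

```text
Traceback (most recent call last):
  File "ang.py", line 1, in <module>
    from fit2 import *
  File "fit2.py", line 1, in <module>
    import fit; from fit import *
    ^^^^^^^^^^
  File "fit.py", line 20, in <module>
    r=least_squares(res,[.55,.3,0,.6,.6],loss='soft_l1')
  File "fit.py", line 19, in res
    def res(p): return np.concatenate([proj(n,pt(p,k))[0]-uv for n,uv,k in obsn])
                                       ~~~~^^^^^^^^^^^
  File "h.py", line 19, in proj
    m,Rm,t=pose(n,obs);f,cx,cy=K(m)
           ~~~~^^^^^^^
  File "h.py", line 8, in pose
    m=vision.camera_model(n)
ValueError: time passes only in moves, steps and waits
```

```bash
python3 - <<'E'
s=open('h.py').read()
s=s.replace("def K(m):","""MODELS={'scene':{'vertical_fov': 55.01855774016906, 'cx': 253.88420138233997, 'cy': 190.25526623683254, 'xyz': np.array([0.99339564, 0.53790534, 0.92827128]), 'rotation': np.array([ 0.24975139,  0.9151405 , -0.30333429, -0.09016882])},
'side':{'vertical_fov': 54.03050833952053, 'cx': 263.029184779613, 'cy': 184.88001239654773, 'xyz': np.array([ 0.38742075, -0.60370092,  0.62730368]), 'rotation': np.array([ 0.88453762, -0.16847852,  0.08296819, -0.42699469])},
'wrist':{'vertical_fov': 66.09232426440579, 'cx': 256.1094804187698, 'cy': 192.55331611015055, 'hand_eye': np.array([[ 7.93316573e-06, -9.60245401e-01, -2.79157250e-01,7.17417945e-02],[ 9.99999957e-01,  8.93984032e-05, -2.79094453e-04,4.31568685e-04],[ 2.92955377e-04, -2.79157236e-01,  9.60245360e-01,-1.70818844e-01],[0,0,0,1]])}}
def K(m):""",1).replace("m=vision.camera_model(n)","m=MODELS[n]")
open('h.py','w').write(s)
E
python3 ang.py|tail -8
```

```text
0.6 [[253.3 110. ]] [[252.9 232.7]]
0.7 [[262.4 110.2]] [[261.  237.2]]
0.8 [[273.4 110.4]] [[270.6 241.5]]
0.9 [[286.3 110.6]] [[281.9 245.7]]
1.0 [[301.  110.8]] [[294.6 249.7]]
1.1 [[317.3 111. ]] [[308.6 253.2]]
1.2 [[335.  111.2]] [[323.7 256.3]]
[[349.09811424 109.88628974]]
```

apply_moves(
  steps=[
    [0, 0, 30, 0],
    [-9, -40, 10, 0],
    [-10, -43, 0, 0],
    [0, 0, 0, 0],
  ],
)

```text
time: 3.75
ee_pos: [0.5016, 0.1948, 0.2129]
tcp_rot: [0.114, 0.993, -0.002, 0.001]
ft_force: [0.1, 0.3, 0.0]
gripper_width: -0.0
```

```bash
python3 - <<'E'
from h import *
o=robot.get_obs();print(o['time'],o['ee_pos'],o['gripper_width'])
for n in('scene','side'):
    im=vision.snapshot(n);p=proj(n,o['ee_pos'])[0];pb=proj(n,o['ee_pos']+[0,0,.03])[0];print(n,p,pb)
    x,y=p.astype(int);x0,y0=x-50,y-60
    c=cv2.resize(im[y0:y0+80,x0:x0+100],None,fx=7,fy=7,interpolation=cv2.INTER_CUBIC)
    for q,col in((p,(0,0,255)),(pb,(0,255,0))): cv2.drawMarker(c,tuple(int(v) for v in((q-[x0,y0])*7+3)),col,0,12,1)
    cv2.imwrite(f'pics/tip_{n}.png',c)
E
```

```text
3.75 [0.50157338 0.19483617 0.21287057] -3.8614202279726376e-05
scene [350.75302991 187.94757693] [353.56761978 180.33043351]
side [181.08205843 114.3270661 ] [179.32901961 102.41026865]
```

View pics/tip_scene.png

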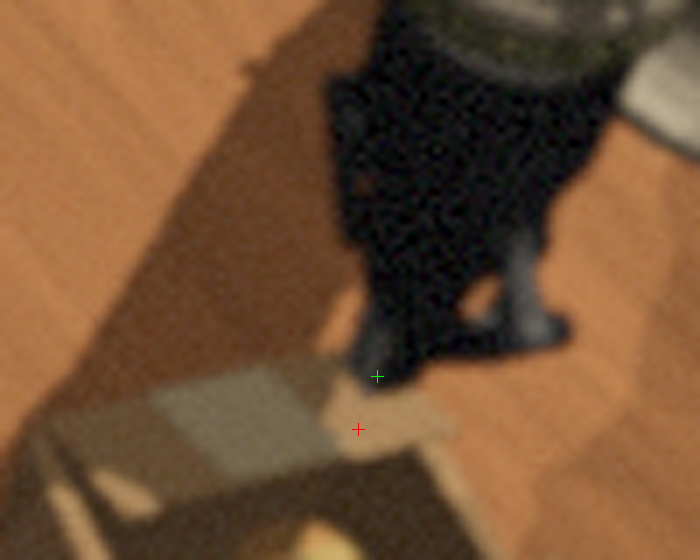

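View pics/tip_side.png

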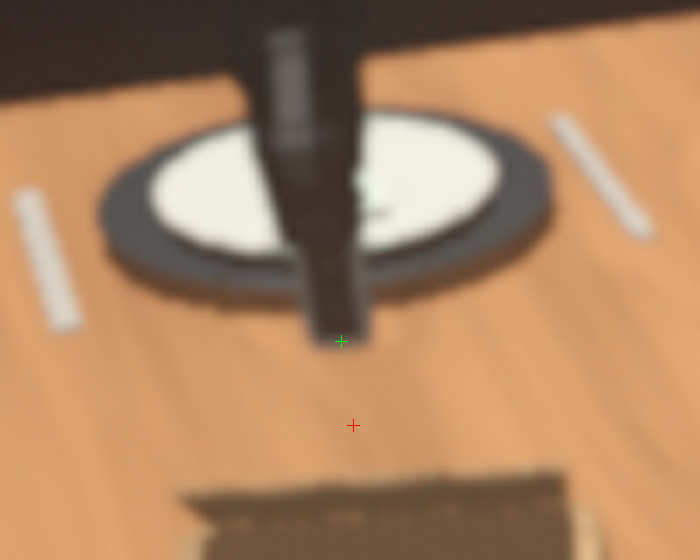

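apply_moves(
  steps=[
    [2, 11, -20, 0],
    [0, 0, -40, 0],
    [0, 0, -40, 0],
    [0, 0, 0, 0],
  ],
)

```text
time: 4.25
ee_pos: [0.499, 0.2125, 0.1068]
tcp_rot: [0.109, 0.994, -0.002, -0.005]
ft_force: [-0.8, -0.6, -0.5]
gripper_width: -0.0001
```

apply_moves(
  steps=[
    [1, 6, 0, 0],
    [1, 6, 0, 0],
    [1, 6, 0, 0],
    [1, 4, 0, 0],
    [0, 0, 0, 0],
  ],
)

```text
time: 4.75
ee_pos: [0.5087, 0.2305, 0.1162]
tcp_rot: [0.113, 0.994, -0.003, 0.001]
ft_force: [-2.3, -7.5, 6.5]
gripper_width: 0.0003
```

```bash
python3 look.py 4
```

```text
4.75 [0.50867867 0.23046548 0.11620865] [-2.31017947 -7.45975882  6.50627421] carton xy 0.0012237376534906161 0.030321064910776994
```

View pics/c4.png

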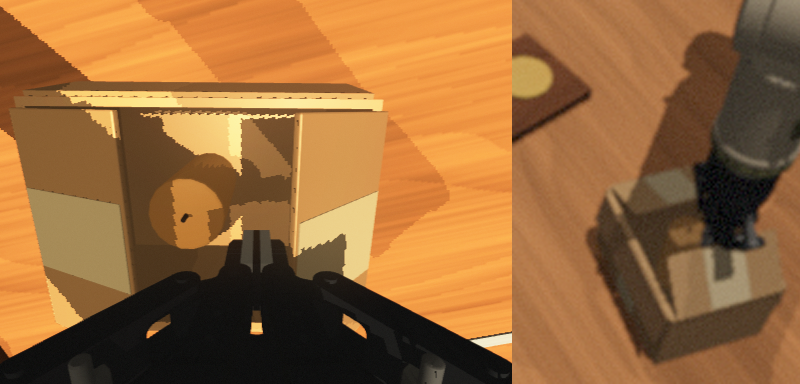

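apply_moves(
  steps=[
    [0, 0, 6, 0],
    [1, 4, 6, 0],
    [1, 5, 5, 0],
    [1, 5, 5, 0],
    [1, 5, 4, 0],
  ],
)

```text
time: 5.35
ee_pos: [0.5111, 0.2552, 0.1392]
tcp_rot: [0.11, 0.994, 0.0, 0.0]
ft_force: [0.5, -0.7, -0.3]
gripper_width: -0.0
```

```bash
python3 look.py 5
```

```text
5.35 [0.51105253 0.25519792 0.13915511] [ 0.53043283 -0.71850657 -0.29812171] carton xy -0.0020018149202042784 0.05496694093883308
```

View pics/c5.png

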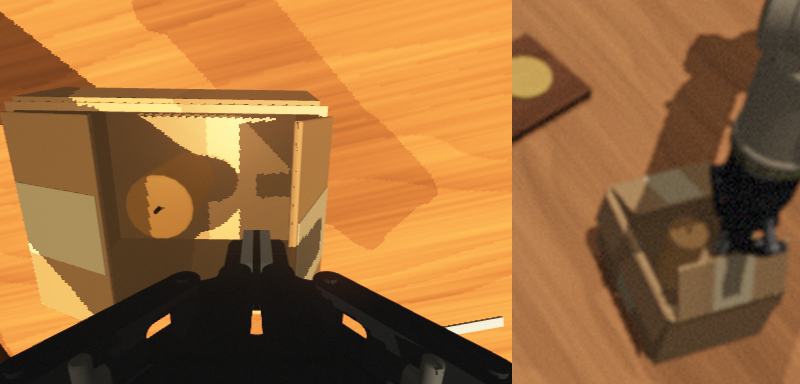

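apply_moves(
  steps=[
    [2, 8, 3, 0],
    [2, 8, 3, 0],
    [2, 8, 0, 0],
    [2, 8, 0, 0],
    [2, 8, 0, 0],
  ],
)

```text
time: 5.95
ee_pos: [0.521, 0.2947, 0.1442]
tcp_rot: [0.11, 0.994, -0.0, -0.0]
ft_force: [1.3, -0.8, -0.4]
gripper_width: 0.0002
```

apply_moves(
  steps=[
    [2, 8, 0, 0],
    [2, 8, 0, 0],
    [2, 8, -2, 0],
    [2, 8, -3, 0],
    [2, 8, -3, 0],
  ],
)

```text
time: 6.45
ee_pos: [0.5311, 0.3346, 0.1361]
tcp_rot: [0.11, 0.994, -0.0, -0.0]
ft_force: [-0.7, -1.5, 0.2]
gripper_width: -0.0003
```

```bash
python3 look.py 6
```

```text
6.45 [0.53110946 0.33463449 0.13611112] [-0.73344439 -1.4751477   0.23930209] carton xy -0.00024009808361759365 0.13691034646518516
```

View pics/c6.png

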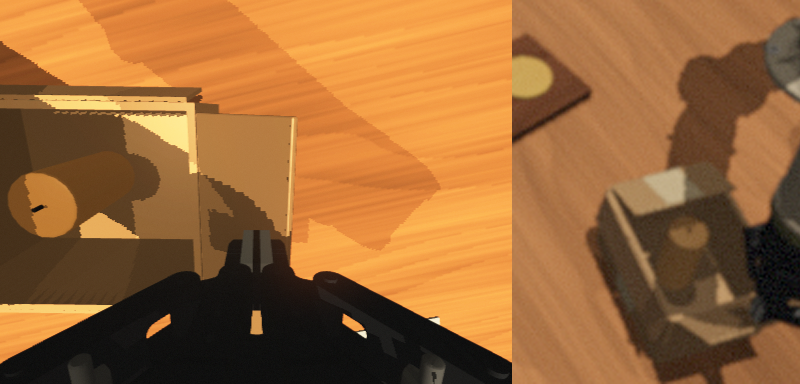

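apply_moves(
  steps=[
    [1, 6, -5, 0],
    [1, 4, -5, 0],
    [0, 0, -4, 0],
    [0, 0, 0, 0],
  ],
)

```text
time: 6.95
ee_pos: [0.5326, 0.344, 0.1216]
tcp_rot: [0.11, 0.994, -0.0, -0.001]
ft_force: [0.7, 0.6, 0.2]
gripper_width: 0.0
```

apply_moves(
  steps=[
    [0, 0, 30, 0],
    [-6, -26, 30, 0],
    [-10, -44, 0, 0],
    [-10, -44, 0, 0],
    [0, -20, 0, 0],
  ],
)

```text
time: 7.45
ee_pos: [0.5067, 0.2056, 0.1831]
tcp_rot: [0.112, 0.994, -0.001, 0.001]
ft_force: [0.5, -0.2, 0.3]
gripper_width: 0.0002
```

```bash
python3 look.py 7
```

```text
7.45 [0.50672214 0.20560332 0.18306919] [ 0.48351073 -0.16181461  0.31217312] carton xy 0.004885241719639406 0.005642191929486698
```

View pics/c7.png

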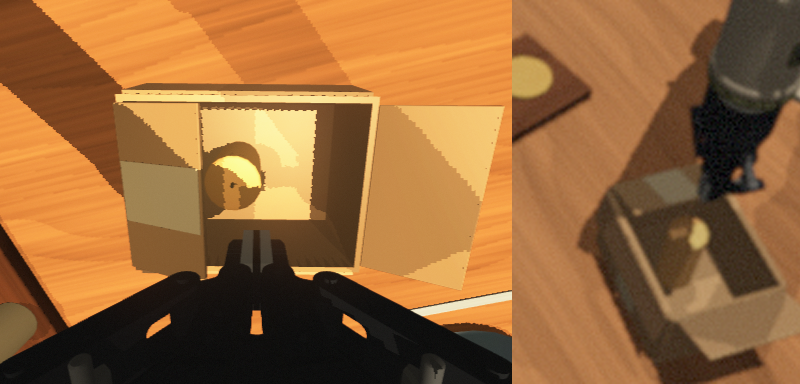

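apply_moves(
  steps=[
    [29, -7, 0, 0],
    [0, 0, -40, 0],
    [0, 0, -38, 0],
    [0, 0, 0, 0],
  ],
)

```text
time: 7.95
ee_pos: [0.5324, 0.2024, 0.0992]
tcp_rot: [0.11, 0.994, -0.002, -0.004]
ft_force: [-1.2, -0.7, 0.9]
gripper_width: 0.0001
```

apply_moves(
  steps=[
    [-1, -6, 0, 0],
    [-2, -7, 0, 0],
    [-1, -6, 0, 0],
    [0, 0, 0, 0],
  ],
)

```text
time: 8.35
ee_pos: [0.533, 0.1827, 0.1062]
tcp_rot: [0.111, 0.994, 0.0, 0.001]
ft_force: [0.4, 0.2, 0.2]
gripper_width: -0.0001
```

```bash
python3 look.py 8
```

```text
8.35 [0.53296594 0.1827358  0.10616673] [0.4439795 0.185436  0.2300857] carton xy 0.03559527495073157 -0.010775019497931639
```

View pics/c8.png

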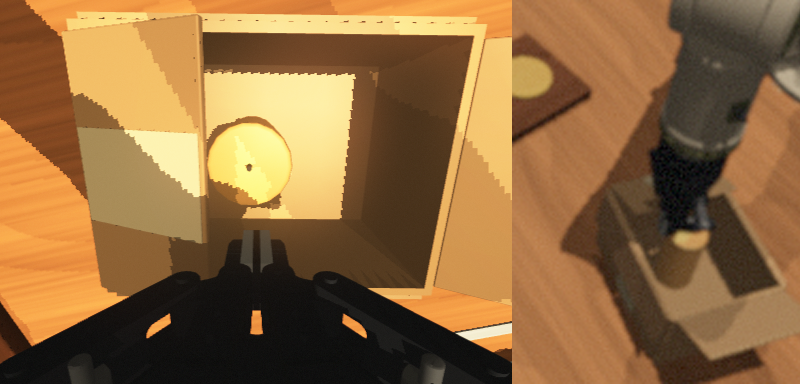

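apply_moves(
  steps=[
    [-2, -7, 0, 0],
    [-2, -7, 1, 0],
    [-1, -3, 5, 0],
    [-1, -4, 6, 0],
    [-1, -5, 6, 0],
  ],
)

```text
time: 8.95
ee_pos: [0.5264, 0.1622, 0.1251]
tcp_rot: [0.108, 0.994, 0.003, 0.002]
ft_force: [1.6, 10.3, 7.3]
gripper_width: -0.0002
```

apply_moves(
  steps=[
    [-1, -6, 6, 0],
    [-1, -5, 5, 0],
    [-2, -6, 5, 0],
    [-1, -6, 4, 0],
    [0, 0, 0, 0],
  ],
)

```text
time: 9.45
ee_pos: [0.5199, 0.1332, 0.1427]
tcp_rot: [0.111, 0.994, -0.001, -0.0]
ft_force: [-0.2, -0.1, -0.1]
gripper_width: 0.0002
```

```bash
python3 look.py 9
```

```text
9.45 [0.51990924 0.13317797 0.1426638 ] [-0.24994993 -0.07842469 -0.0546309 ] carton xy 0.03396593988884312 -0.06201860930725504
```

View pics/c9.png

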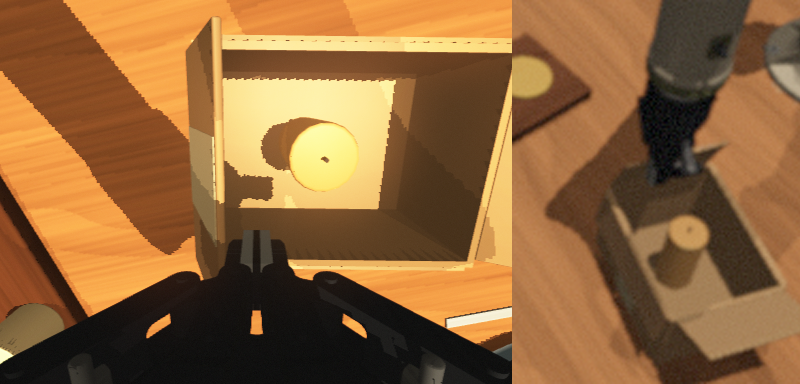

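Flap b is now near vertical; keep pushing outward and then down.

apply_moves(
  steps=[
    [-2, -8, 2, 0],
    [-2, -8, 0, 0],
    [-2, -8, 0, 0],
    [-2, -8, 0, 0],
    [-2, -8, 0, 0],
  ],
)

```text
time: 10.05
ee_pos: [0.5097, 0.0941, 0.1443]
tcp_rot: [0.11, 0.994, -0.0, -0.0]
ft_force: [0.3, 1.1, -0.9]
gripper_width: 0.0001
```

apply_moves(
  steps=[
    [-2, -8, -2, 0],
    [-2, -8, -3, 0],
    [-2, -8, -3, 0],
    [-2, -8, -3, 0],
    [-1, -6, -4, 0],
  ],
)

```text
time: 10.55
ee_pos: [0.5008, 0.0562, 0.1293]
tcp_rot: [0.11, 0.994, -0.0, -0.0]
ft_force: [0.0, 1.6, 0.4]
gripper_width: -0.0
```

apply_moves(
  steps=[
    [-1, -5, -5, 0],
    [0, 0, -4, 0],
    [0, 0, 0, 0],
  ],
)

```text
time: 10.85
ee_pos: [0.4995, 0.0517, 0.1197]
tcp_rot: [0.11, 0.994, -0.0, -0.001]
ft_force: [-0.9, 0.5, 0.5]
gripper_width: 0.0
```

```bash
python3 look.py 10
```

```text
10.85 [0.4995376  0.05170215 0.11971864] [-0.86367771  0.47859575  0.50939515] carton xy 0.03235418162967459 -0.14602078556633663
```

View pics/c10.png

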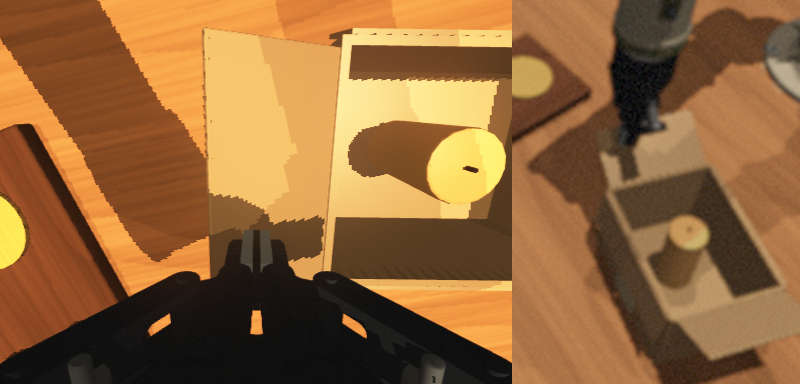

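apply_moves(
  steps=[
    [0, 0, 45, 0],
    [0, 10, 40, 0],
    [0, 42, 0, 0],
    [0, 42, 0, 0],
    [0, 42, 0, 0],
  ],
)

```text
time: 11.45
ee_pos: [0.5001, 0.1897, 0.2063]
tcp_rot: [0.11, 0.994, 0.0, 0.001]
ft_force: [0.9, -0.0, 0.1]
gripper_width: 0.0
```

apply_moves(
  steps=[
    [0, 0, 0, 0],
    [0, 0, 0, 0],
    [0, 0, 0, 0],
    [0, 0, 0, 0],
  ],
  jaw=1,
)

```text
time: 11.85
ee_pos: [0.5004, 0.1865, 0.2055]
tcp_rot: [0.111, 0.994, -0.0, 0.0]
ft_force: [0.0, -0.3, 0.7]
gripper_width: 0.0579
```

```bash
python3 look.py 11; python3 - <<'E'
from h import *
o=robot.get_obs();print(o['gripper_width'])
im=vision.snapshot('side');cv2.imwrite('pics/side11.png',im)
print(proj('side',o['ee_pos']),proj('side',o['ee_pos']+[0,0,.04]),proj('side',[.4995,.0517,.165]))
cv2.imwrite('pics/side11c.png',cv2.resize(im[40:240,100:300],None,fx=3,fy=3,interpolation=cv2.INTER_CUBIC))
E
```

```text
11.85 [0.50038427 0.18652067 0.20551031] [ 0.03454452 -0.28474727  0.70862064] carton xy 0.002980329738218125 -0.014383074466224903
0.07245529747760565
[[181.68511603 118.81017911]] [[179.34369732 102.90498284]] [[197.35310504 164.77994946]]
```

View pics/c11.png

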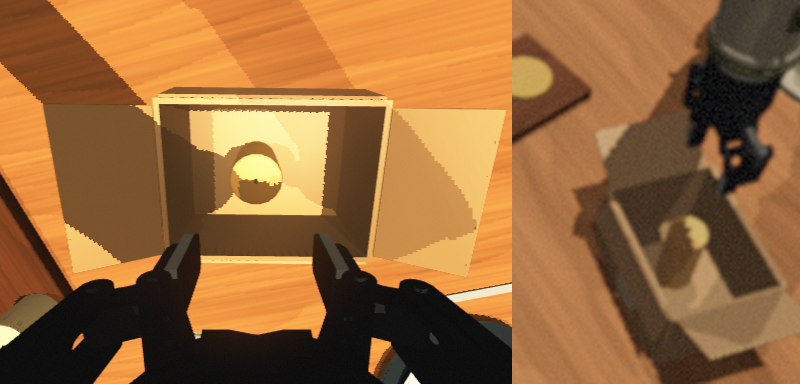

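View pics/side11c.png

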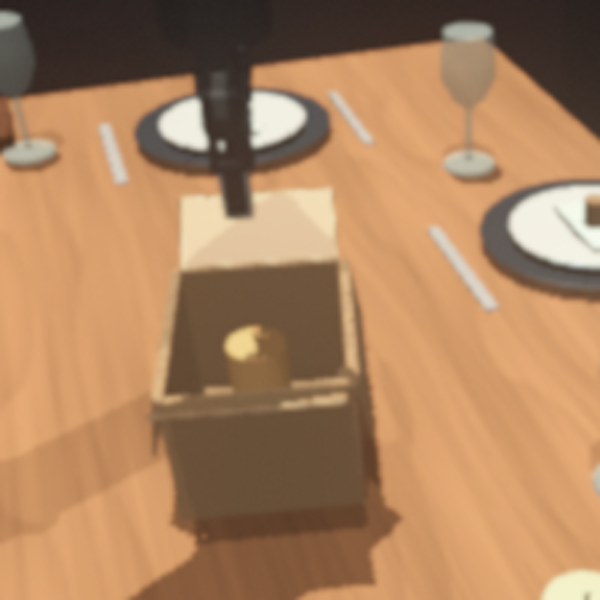

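```bash
cat > a2.py <<'E'
from fit2 import *
o=pickle.load(open('o11.pkl','rb'));p0=r2.x.copy()
for th in(2.1,2.3,2.4,2.5,2.6,2.7):
    p=p0.copy();p[3]=p[4]=th;print(th,[proj('wrist',pt(p,(s,'F',x)),o).round(0)[0] for s in(1,-1) for x in(-1,1)])
print([proj('wrist',pt(p,(s,'C',-1)),o).round(0)[0] for s in(1,-1)])
c=atz('wrist',256,179,.11,o);print(c);d=c[:2]-o['ee_pos'][:2];u=R.from_quat(o['tcp_rot']).as_matrix();print('tool axes off',d@u[:2,0],d@u[:2,1])
E
python3 a2.py|tail -9
python3 - <<'E'
from h import *
crop('pics/w11.png','pics/w11c.png',140,80,400,290,3)
E
```

```text
2.1 [array([502., 106.]), array([459., 297.]), array([ 55., 105.]), array([ 90., 297.])]
2.3 [array([510., 106.]), array([467., 290.]), array([ 45., 105.]), array([ 80., 289.])]
2.4 [array([511., 106.]), array([469., 286.]), array([ 42., 105.]), array([ 77., 285.])]
2.5 [array([511., 106.]), array([470., 282.]), array([ 41., 105.]), array([ 75., 281.])]
2.6 [array([510., 106.]), array([470., 278.]), array([ 42., 105.]), array([ 75., 277.])]
2.7 [array([507., 106.]), array([469., 273.]), array([ 43., 105.]), array([ 75., 273.])]
[array([394.,  98.]), array([152.,  98.])]
[0.49322604 0.18834899 0.11      ]
tool axes off 0.0073853344289015145 0.00019948203543822667
```

View pics/w11c.png

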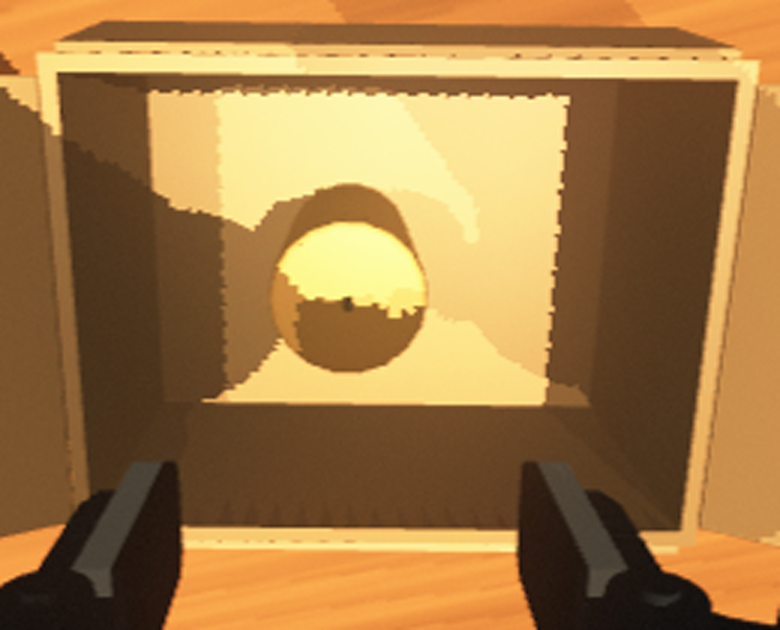

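apply_moves(
  steps=[
    [-6, 2, 0, 0],
    [0, 0, -35, 0],
    [0, 0, -35, 0],
    [0, 0, -35, 0],
    [0, 0, 0, 0],
  ],
  jaw=0.86,
)

```text
time: 12.5
ee_pos: [0.4904, 0.1885, 0.096]
tcp_rot: [0.11, 0.994, -0.002, -0.004]
ft_force: [-0.3, 0.1, 0.3]
gripper_width: 0.0735
```

```bash
python3 look.py 12; python3 - <<'E'
from h import *
print(robot.get_obs()['gripper_width'])
im=vision.snapshot('side')
cv2.imwrite('pics/side12c.png',cv2.resize(im[60:210,120:270],None,fx=4,fy=4,interpolation=cv2.INTER_CUBIC))
E
```

```text
12.5 [0.49036838 0.18850354 0.09604323] [-0.34207965  0.06557598  0.34390169] carton xy -0.007229325606702563 -0.014693331913239543
0.07292750546038394
```

View pics/c12.png

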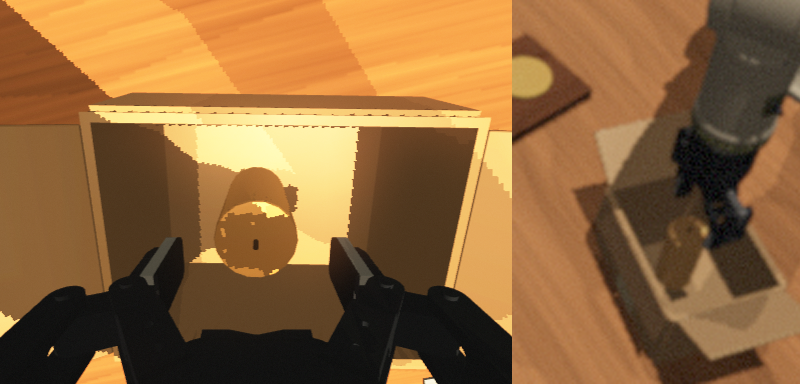

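View pics/side12c.png

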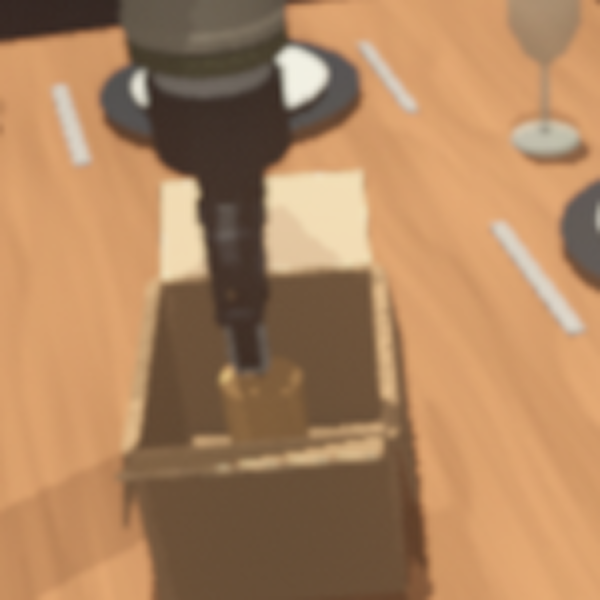

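```bash
python3 - <<'E'
from h import *
import pickle
o=pickle.load(open('o12.pkl','rb'));print(atz('wrist',256,239,.11,o),robot.get_obs()['ee_pos'])
E
```

```text
[0.49241607 0.18844391 0.11      ] [0.49471966 0.19053918 0.10227924]
```

apply_moves(
  steps=[
    [0, 0, -15, 0],
    [0, 0, -15, 0],
    [0, 0, -15, 0],
    [0, 0, 0, 0],
  ],
)

```text
time: 13.05
ee_pos: [0.4942, 0.1901, 0.056]
tcp_rot: [0.11, 0.994, 0.0, 0.0]
ft_force: [-1.3, 1.2, 0.9]
gripper_width: 0.0732
```

```bash
python3 look.py 13; python3 - <<'E'
from h import *
im=vision.snapshot('side')
cv2.imwrite('pics/side13c.png',cv2.resize(im[60:210,120:270],None,fx=4,fy=4,interpolation=cv2.INTER_CUBIC))
E
```

```text
13.05 [0.49416489 0.19009573 0.05599224] [-1.27347727  1.24752959  0.86500776] carton xy -0.003884380568939846 -0.01229052650687822
```

View pics/c13.png

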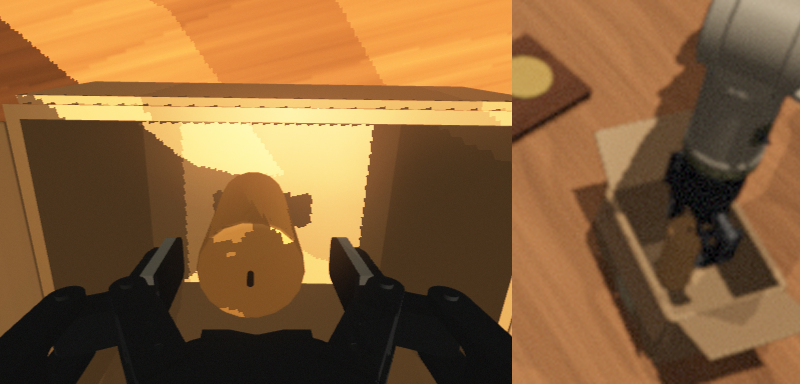

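View pics/side13c.png

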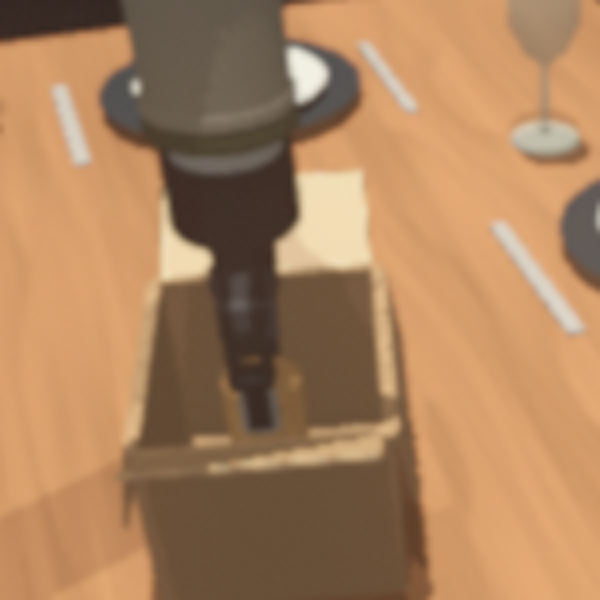

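apply_moves(
  steps=[
    [-1, -2, -13, 0],
    [0, 0, -13, 0],
    [0, 0, 0, 0],
    [0, 0, 0, 0],
  ],
)

```text
time: 13.6
ee_pos: [0.4924, 0.1879, 0.0288]
tcp_rot: [0.11, 0.994, -0.0, -0.001]
ft_force: [0.4, 0.2, -0.5]
gripper_width: 0.0736
```

apply_moves(
  steps=[
    [0, 0, 0, 0],
    [0, 0, 0, 0],
    [0, 0, 0, 0],
    [0, 0, 0, 0],
  ],
  jaw=0.3,
)

```text
time: 14.0
ee_pos: [0.4935, 0.1882, 0.0301]
tcp_rot: [0.11, 0.994, 0.0, 0.0]
ft_force: [-0.9, -1.1, 4.5]
gripper_width: 0.0487
```

```bash
python3 look.py 14; python3 - <<'E'
from h import *
o=robot.get_obs();print(o['gripper_width'],o['ft_torque'])
im=vision.snapshot('side')
cv2.imwrite('pics/side14c.png',cv2.resize(im[60:210,120:270],None,fx=4,fy=4,interpolation=cv2.INTER_CUBIC))
E
```

```text
14.0 [0.49348016 0.18815841 0.03009746] [-0.9377006  -1.12482844  4.46891677] carton xy -0.0041180283163349905 -0.014332791074829864
0.04873621934530346 [-0.11713319  0.17576636  0.03280455]
```

View pics/c14.png

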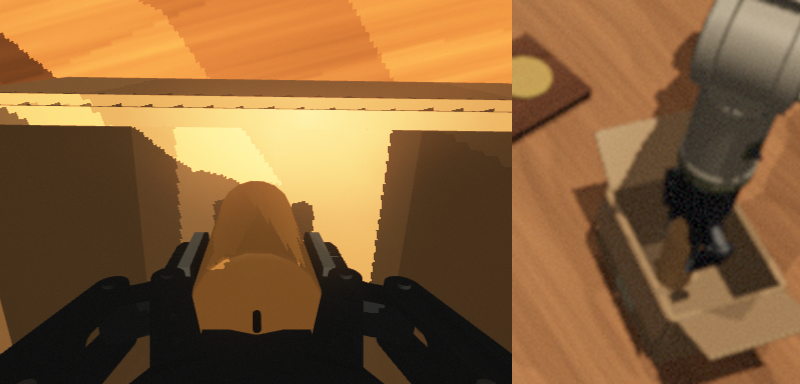

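View pics/side14c.png

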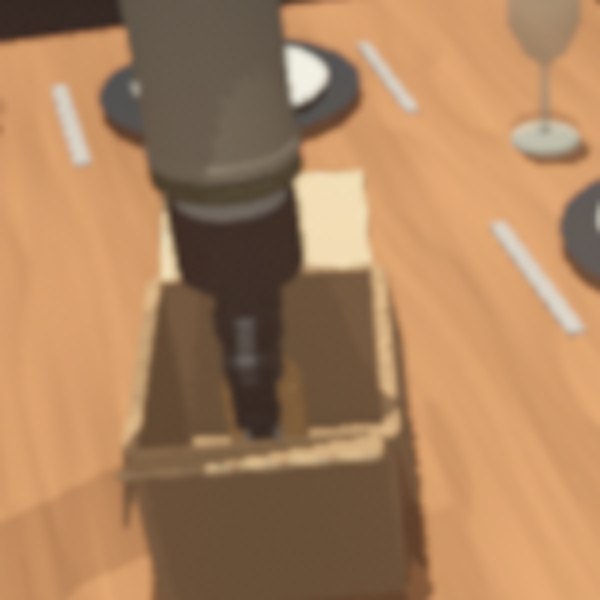

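apply_moves(
  steps=[
    [0, 0, 0, 0],
    [0, 0, 0, 0],
    [0, 0, 5, 0],
    [0, 0, 10, 0],
    [0, 0, 0, 0],
  ],
  jaw=0.1,
)

```text
time: 14.65
ee_pos: [0.4937, 0.1885, 0.0458]
tcp_rot: [0.11, 0.994, 0.0, 0.001]
ft_force: [0.1, 0.6, -2.2]
gripper_width: 0.0487
```

```bash
python3 look.py 15
```

```text
14.65 [0.49368798 0.18851102 0.04584456] [ 0.13698458  0.59596592 -2.19204465] carton xy -0.003994389991903581 -0.013942448195437855
```

View pics/c15.png

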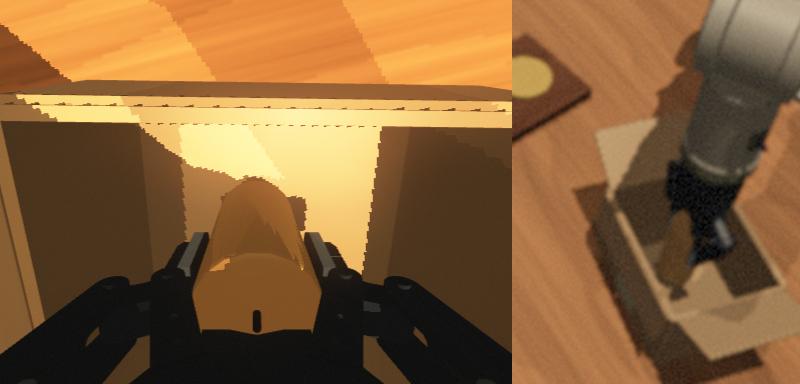

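apply_moves(
  steps=[
    [0, 0, 20, 0],
    [0, 0, 35, 0],
    [0, 0, 40, 0],
    [0, 0, 40, 0],
    [0, 0, 25, 0],
  ],
)

```text
time: 15.25
ee_pos: [0.4936, 0.1885, 0.2075]
tcp_rot: [0.11, 0.994, 0.001, 0.001]
ft_force: [1.0, 0.4, -2.7]
gripper_width: 0.0488
```

apply_moves(
  steps=[
    [0, 0, 0, 0],
    [0, -15, 0, 0],
    [0, -30, 0, 0],
    [0, -35, 0, 0],
    [0, -35, 0, 0],
  ],
)

```text
time: 15.75
ee_pos: [0.492, 0.0719, 0.2027]
tcp_rot: [0.11, 0.994, -0.0, -0.001]
ft_force: [0.7, -0.7, -1.7]
gripper_width: 0.0488
```

apply_moves(
  steps=[
    [0, -35, 0, 0],
    [0, -35, 0, 0],
    [0, -35, 0, 0],
    [0, -35, 0, 0],
    [0, -35, 0, 0],
  ],
)

```text
time: 16.25
ee_pos: [0.492, -0.1033, 0.2028]
tcp_rot: [0.11, 0.994, -0.0, -0.001]
ft_force: [1.5, 0.5, -2.2]
gripper_width: 0.0489
```

apply_moves(
  steps=[
    [-2, -35, 0, 0],
    [-2, -30, 0, 0],
    [-2, -20, 0, 0],
    [-2, -10, 0, 0],
    [0, 0, 0, 0],
  ],
)

```text
time: 16.75
ee_pos: [0.484, -0.198, 0.2032]
tcp_rot: [0.111, 0.994, -0.0, -0.001]
ft_force: [0.1, 0.5, -1.4]
gripper_width: 0.0488
```

```bash
python3 look.py 16;  python3 - <<'E'
from h import *
o=robot.get_obs();print(o['gripper_width'])
im=vision.snapshot('side');cv2.imwrite('pics/side16.png',im)
E
```

```text
16.75 [ 0.48396191 -0.19803351  0.20321379] [ 0.14286413  0.49879263 -1.41793925] carton xy 0.07310866776923888 -0.39300200773165755
0.04897987864865165
```

View pics/c16.png

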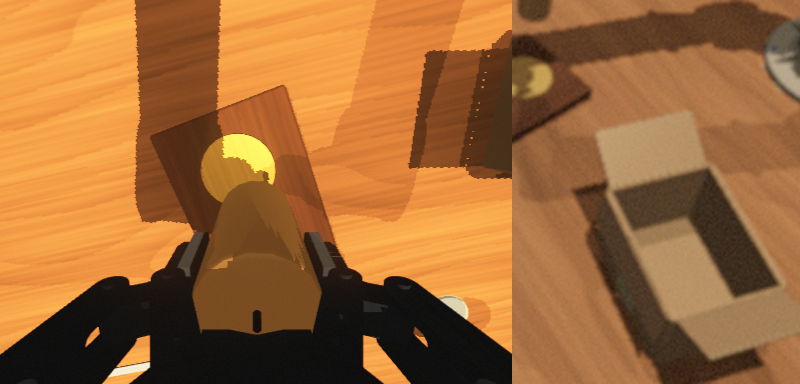

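View pics/side16.png

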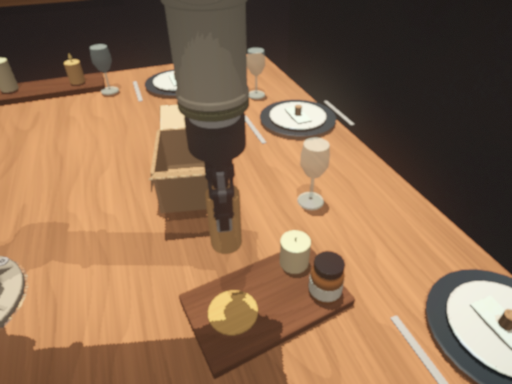

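```bash
python3 - <<'E'
from h import *
import pickle
def seg(im,lo,hi,box):
    x0,y0,x1,y1=box;h=cv2.cvtColor(im,cv2.COLOR_BGR2HSV);m=cv2.inRange(h,lo,hi);k=np.zeros_like(m);k[y0:y1,x0:x1]=m[y0:y1,x0:x1]
    c=max(cv2.findContours(k,cv2.RETR_EXTERNAL,cv2.CHAIN_APPROX_NONE)[0],key=cv2.contourArea);return c[:,0,:]
im=cv2.imread('pics/side0.png');print(cv2.cvtColor(im,cv2.COLOR_BGR2HSV)[312,233],cv2.cvtColor(im,cv2.COLOR_BGR2HSV)[340,233])
c=seg(im,(18,80,140),(35,255,255),(195,280,270,345))
P=np.array([atz('side',u+0.,v+0.,.027) for u,v in c])
def cf(P):
    r=least_squares(lambda q:np.hypot(P[:,0]-q[0],P[:,1]-q[1])-.045,P.mean(0)[:2],loss='soft_l1',f_scale=.002);return r.x,np.abs(r.fun).mean()
print(len(c),c.min(0),c.max(0),cf(P))
o=pickle.load(open('o16.pkl','rb'))
E
python3 - <<'E'
import sys;sys.path.insert(0,'.')
from h import *
crop('pics/w16.png','pics/w16c.png',180,115,300,195,6.5)
E
```

```text
[ 21 116 240] [ 11 143 150]
134 [208 290] [257 334] (array([ 0.48212695, -0.22077833]), np.float64(0.0004682730163699828))
```

View pics/w16c.png

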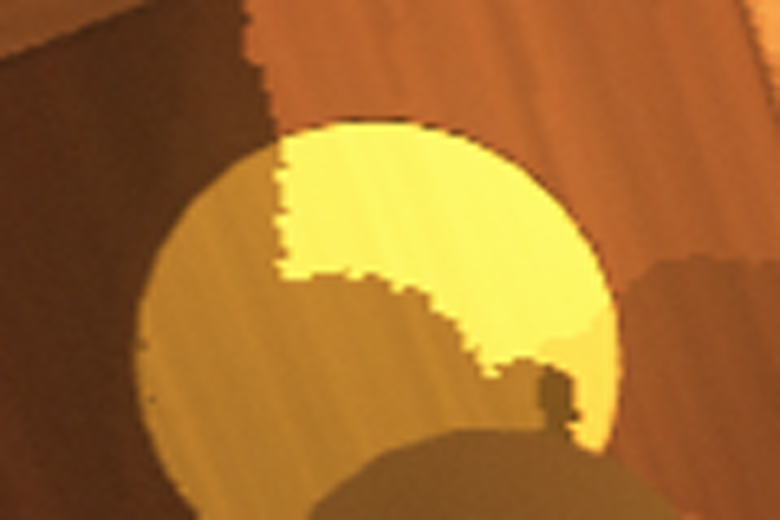

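```bash
python3 - <<'E'
from h import *
import pickle
o=pickle.load(open('o16.pkl','rb'))
pts=[(135,345),(200,190),(278,138),(370,120),(460,137),(540,192),(600,270),(620,350),(612,440),(147,420),(168,475)]
P=np.array([atz('wrist',180+x/6.5-.4,115+y/6.5-.4,.027,o) for x,y in pts])
r=least_squares(lambda q:np.hypot(P[:,0]-q[0],P[:,1]-q[1])-q[2],[.48,-.22,.045]);print(r.x,r.fun.round(4))
# candle pose in hand: foot outline; print tcp
print(proj('wrist',o['ee_pos']+[-.0007,0.0005,-.025],o), proj('side',[o['ee_pos']+[0,0,-.025]]))
E
```

```text
[ 0.48115686 -0.21971316  0.0447707 ] [ 0.      0.0005  0.0004  0.0002 -0.0001 -0.0009 -0.0002 -0.      0.0008
 -0.0005 -0.0001]
[[256.05931755 211.74366595]] [[224.75115053 244.36746747]]
```

apply_moves(
  steps=[
    [-1, -10, 0, 0],
    [-1, -12, 0, 0],
    [0, 0, -30, 0],
    [0, 0, -35, 0],
    [0, 0, -30, 0],
  ],
)

```text
time: 17.4
ee_pos: [0.4826, -0.2199, 0.1082]
tcp_rot: [0.111, 0.994, -0.0, 0.0]
ft_force: [0.7, 0.8, -2.0]
gripper_width: 0.0487
```

apply_moves(
  steps=[
    [0, 0, -20, 0],
    [0, 0, -10, 0],
    [0, 0, -5, 0],
    [0, 0, 0, 0],
    [0, 0, 0, 0],
  ],
)

```text
time: 17.9
ee_pos: [0.4838, -0.2194, 0.0756]
tcp_rot: [0.11, 0.994, -0.0, 0.001]
ft_force: [0.5, 0.6, -1.9]
gripper_width: 0.0489
```

```bash
python3 look.py 17;  python3 - <<'E'
from h import *
im=vision.snapshot('side');cv2.imwrite('pics/side17.png',im)
crop('pics/side17.png','pics/side17c.png',170,200,300,350,4)
im=vision.snapshot('scene');cv2.imwrite('pics/scene17.png',im)
crop('pics/scene17.png','pics/scene17c.png',200,80,310,190,5)
E
```

```text
17.9 [ 0.48375888 -0.21941526  0.07561077] [ 0.53539472  0.55615113 -1.91528073] carton xy 0.07770022800835874 -0.4138946882968346
```

View pics/w17.png

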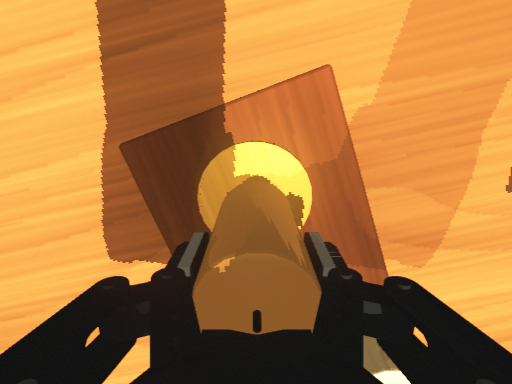

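View pics/side17c.png

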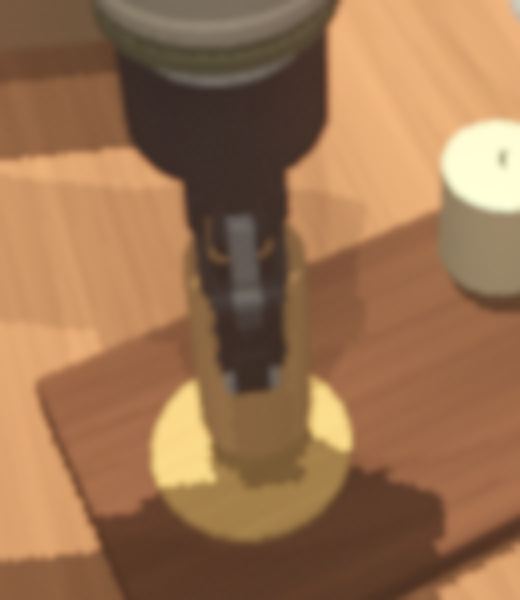

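View pics/scene17c.png

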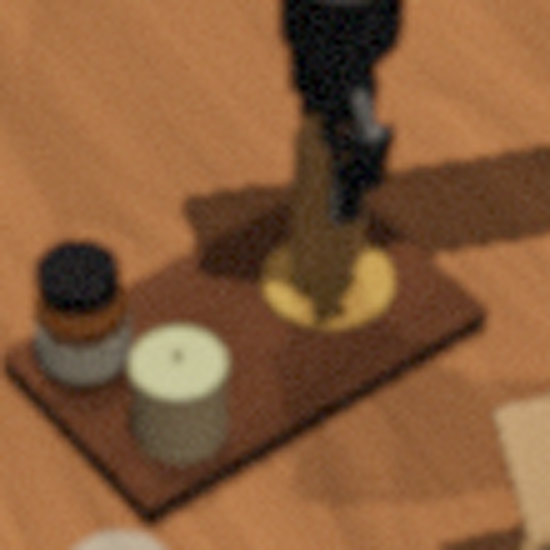

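apply_moves(
  steps=[
    [-2, -1, -8, 0],
    [0, 0, -6, 0],
    [0, 0, -3, 0],
    [0, 0, 0, 0],
    [0, 0, 0, 0],
  ],
)

```text
time: 18.6
ee_pos: [0.481, -0.2199, 0.0574]
tcp_rot: [0.11, 0.994, 0.0, -0.0]
ft_force: [-0.1, -1.5, -1.6]
gripper_width: 0.0488
```

apply_moves(
  steps=[
    [0, 0, -2, 0],
    [0, 0, 0, 0],
    [0, 0, -2, 0],
    [0, 0, 0, 0],
    [0, 0, 0, 0],
  ],
)

```text
time: 19.1
ee_pos: [0.4809, -0.2199, 0.0534]
tcp_rot: [0.11, 0.994, -0.0, -0.0]
ft_force: [0.3, 0.2, -1.5]
gripper_width: 0.0487
```

apply_moves(
  steps=[
    [0, 0, -1, 0],
    [0, 0, 0, 0],
    [0, 0, 0, 0],
  ],
)

```text
time: 19.4
ee_pos: [0.481, -0.22, 0.0524]
tcp_rot: [0.11, 0.994, -0.0, -0.0]
ft_force: [-0.3, -0.0, -2.4]
gripper_width: 0.0488
```

apply_moves(
  steps=[
    [0, 0, -1, 0],
    [0, 0, 0, 0],
    [0, 0, 0, 0],
  ],
)

```text
time: 19.7
ee_pos: [0.4813, -0.2201, 0.0521]
tcp_rot: [0.11, 0.994, -0.0, 0.0]
ft_force: [-2.1, 0.7, 5.7]
gripper_width: 0.049
```

apply_moves(
  steps=[
    [0, 0, 0, 0],
    [0, 0, 0, 0],
    [0, 0, 0, 0],
    [0, 0, 0, 0],
  ],
  jaw=0.85,
)

```text
time: 20.1
ee_pos: [0.4809, -0.22, 0.0513]
tcp_rot: [0.11, 0.994, -0.0, -0.0]
ft_force: [0.7, 0.2, -0.6]
gripper_width: 0.0724
```

```bash
python3 look.py 18
```

```text
20.1 [ 0.48093904 -0.21995611  0.05134866] [ 0.68246578  0.24917761 -0.58233577] carton xy 0.0750720327830995 -0.4150536576059583
```

View pics/c18.png

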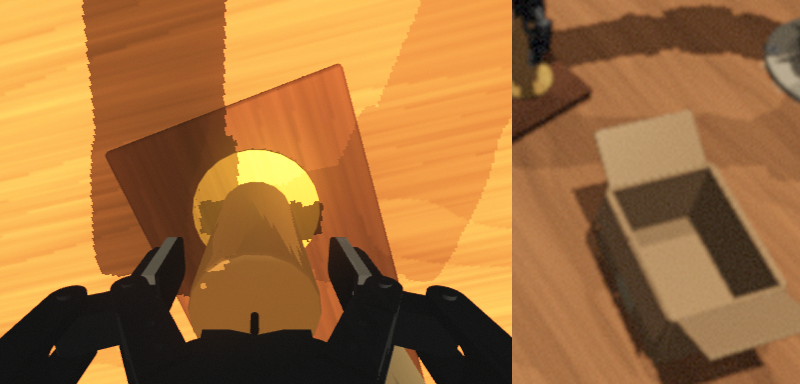

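Released and standing. Retreat straight up, then check.

apply_moves(
  steps=[
    [0, 0, 10, 0],
    [0, 0, 25, 0],
    [0, 0, 40, 0],
    [0, 0, 45, 0],
    [0, 0, 40, 0],
  ],
)

```text
time: 20.7
ee_pos: [0.481, -0.22, 0.2145]
tcp_rot: [0.11, 0.994, -0.0, 0.001]
ft_force: [1.3, -0.5, 0.2]
gripper_width: 0.073
```

apply_moves(
  steps=[
    [0, 40, 0, 0],
    [0, 45, 0, 0],
    [0, 45, 0, 0],
    [0, 20, 0, 0],
    [0, 0, 0, 0],
  ],
)

```text
time: 21.2
ee_pos: [0.4812, -0.0658, 0.2125]
tcp_rot: [0.107, 0.994, 0.0, 0.001]
ft_force: [-0.5, -0.8, 0.4]
gripper_width: 0.0726
```

```bash
python3 - <<'E'
from h import *
o=robot.get_obs();print(o['time'],o['ee_pos'],o['ft_force'])
a=vision.snapshot('side');b=vision.snapshot('scene')
cv2.imwrite('pics/fs.png',a);cv2.imwrite('pics/fc.png',b)
x=cv2.resize(a[180:380,170:370],(400,400),interpolation=cv2.INTER_CUBIC)
y=cv2.resize(b[80:280,200:400],(400,400),interpolation=cv2.INTER_CUBIC);cv2.imwrite('pics/final.png',np.hstack([x,y]))
E
```

```text
21.2 [ 0.48122961 -0.06582655  0.21252868] [-0.4580576  -0.79258134  0.42414624]
```

View pics/final.png

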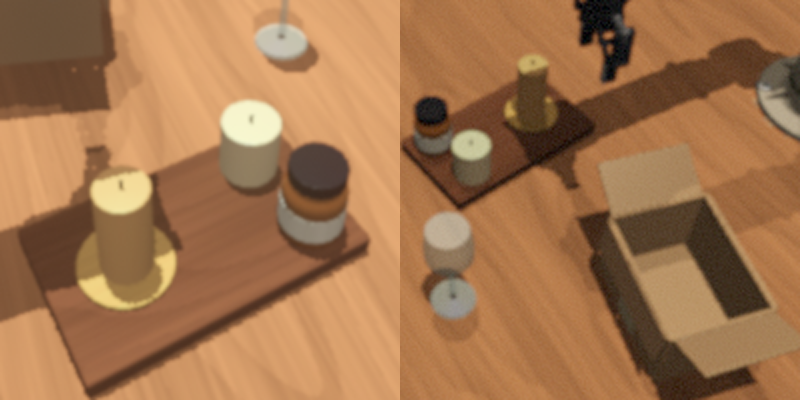

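```bash
python3 - <<'E'
from h import *
print(atz('side',170+121/2,180+190/2,.132), atz('scene',200+(532-400)/2,80+65/2,.132))
job.finish_job()
E
```

```text
[ 0.482892  -0.2237425  0.132    ] [ 0.48481145 -0.21862089  0.132     ]
the job is handed in; nothing more can be done
```

I opened both flaps, lifted the candle out, stood it on the brass plate and handed the job in at about 21 s of the 69 s allowed; the hand-in reports no verdict.

- **Flaps:** with the fingers shut, I pushed each free edge up and out along its arc, then over and back. In the wrist picture before the grasp both read about 2.6 rad. They looked unchanged in the last scene picture.
- **Candle:** I gripped it at 49 mm opening, and it stayed held until the foot met the plate, where the wrist force rose to about 6 N. The last side and scene pictures put its top centre within about 4 mm of the plate centre I measured, (0.4815, -0.2203). It stands upright.
- **Jar, short candle and wine glass:** they look undisturbed in the last pictures. I did not measure their positions again.
- **What disagreed:** the fingertips stood about 28 mm above the reported tool point. Because of this my first pass at flap a went over the flap without touching it. I checked the offset in two cameras and allowed for it in every later move.

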